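# Stack the lancet cartons and hold the stock chest open

## Robot

A 6-joint arm with a two-finger parallel gripper is mounted at the origin on a cart in front of the work surface, level with it; the furniture and walls round the work are solid. World frame = base frame: x ahead of the robot, y to its left, z up, the work surface at z = 0. Lengths are in m, angles in rad, forces in N, time in s.
With the tool pointing down it reaches from about 0.425 to 0.95 m from the base axis. Payload 3.5 kg.
Tool frame: the origin (TCP) lies on the centre line of the jaws, within the pads' length; the fingertips stand 25 mm ahead of it and the grasp point (between the pads) lies 6 mm ahead of it (ctrl.finger_overhang is the distance from the TCP to the fingertips, in m); z points along the fingers, y is the line along which they close (so a half turn about z gives the same grasp; the last joint's range is limited). The gripper opens to 85 mm and grips with 20 to 120 N. Pads are 22 mm wide; open, the fingers measure 114 mm over their backs; the gripper's body (76 mm by 85 mm) begins 54 mm behind the grasp point. The pads swing forward as they close: fully open they stand 13 mm farther back than shut.
Start: joints at [-1.294, 0.286, 1.577, -0, 1.279, -0.15], TCP at [0.279, -0.614, 0.256] pointing down, gripper open.
Joint ranges: [-2.77, 2.77], [-0.9, 2.22], [0.21, 2.48], [-1.53, 4.67], [0.24, 2.81], [-2.84, 2.84]. Speed limits (rad/s): [2.79, 2.79, 3.14, 3.14, 3.14, 3.14].

## Interface

Orientations are given as a unit quaternion [x, y, z, w].
In Python, from plant import get_state, imaging, job, ctrl gives the robot as it stands.
- The arm moves only by the tool jog_arm, never from a script. Its argument "increments" is a list of rows, each an object of numbers: "dx", "dy", "dz": the shift along the world's x, y, z each as a share of 12 cm, from -1 to 1; "ax", "ay", "az": the turn, a rotation vector about the world's x, y, z each as a share of pi/2 rad, from -1 to 1; "gripper": the gripper command: -1 is shut, 1 is fully open, values between are in proportion. A call has 1 to 10 rows; each row is the pose to reach, as a shift and turn from the pose commanded when the call began; what a row does not reach only later rows make up. A row lasts 1/10 s, in which the tool goes at most 50 mm and 8.59 degrees, less where a joint would pass 70% of its speed; a pose out of reach is approached as far as the arm can. A call with a number of a shift or a turn outside -1 to 1 is refused whole. A call with a gripper value outside its range is refused whole. The fingers move at their own pace and stop on an object; "force" is the grip in N (left out, the last holds). Time passes only in rows, so rows that repeat a pose let the fingers close. It gives the time, the measured TCP pose, the force, the opening and the grip force at its end, in the units of the state.
- get_state(): the state, without advancing time (a new reading comes with each control period).
- imaging.read_camera(name): name is "scene" or "top" or "wrist"; returns a dict with "frame" (400x640x3 uint8, blue, green, red), "depth" (400x640 float32, m along the optical axis (not along the pixel's ray), 0 where there is no reading), "camera_matrix" (3x3 intrinsics, pixels), "extrinsics" (4x4, takes a point from camera to world coordinates); the wrist camera has in their place "mount" (4x4, takes a point from camera to tool coordinates, whose origin is the TCP and whose axes are the flange's). Camera axes: x right, y up, looking along -z (the intrinsics and any distortion apply to the point x, -y, -z); pixel columns grow to the right and rows downward; lengths in m; the calibration is good to about 2 mm. A picture is of the moment at which its call begins: read the wrist's pose just before it.
- job.sign_off(): hands the job in; it is judged then, once.
The state is a dict: "time": time; "qpos": joint angles; "dq": joint speeds; "joint_efforts": joint torques, N m; "eef_pos": TCP position; "tcp_rot": TCP orientation; "contact_force": force on the tool from outside, world axes, zero at the start; "wrist_torque": the same for the moment, N m; "opening": opening from 0.0 (shut) to 1.0 (fully open); "finger_force": force on a finger pad.
Only numpy, scipy, OpenCV 4.12 (cv2) and the standard library are available. Lean on these libraries where they do the work, as an engineer would, in place of code of your own. Each camera call takes 0.05 s, during which the arm holds its last target. There are 200 camera calls.

## Task

A colleague is about to refill the stock chest with lancets. Stack the two lancet cartons standing to the right of the chest squarely on the single one to its left, so that all three make one straight column, and let go of it; then lift the chest's lid with the gripper and finish while holding it still, 50 degrees open. The lid falls shut if let go, so do not release it at the end; leave the dropper bottle, the specimen cup and the countdown timer where they are.

Things in the scene. Friction and masses are not known exactly. Their poses are not given: they have to be found in the camera images.
- chest: stock chest, an open box of white painted sheet, 150 (x) x 220 (y) x 86 (z) mm, walls 5 mm, fixed to the worktop, with a grey hinged lid and a label frame on its front; origin at the centre of its underside, z up, front faces its -x (towards the robot).
- chest_lid (a joint): angle of the chest's lid in rad: 0 closed, grows as the front edge is lifted, stop at 1.4. Plain hinge without spring or stay: it falls shut from anywhere. The lid is a 156 x 224 x 6 mm plate of about 0.25 kg.
- lid_hinge (a point): a point on the hinge axis, middle of the chest's far (+x) top edge, 86 mm above the worktop; axes as the chest's: the hinge axis runs along y.
- lid_knob (a point): centre of the lid's black knob: round bar 18 mm in diameter, 28 mm long along y (parallel to the hinge), on a 10 mm wide stem 34 mm before the lid's front edge; 190 mm from the hinge axis, 89 mm above the worktop when closed, free below. Pinch its flat ends from above, fingers closing along y: the lid pivots between the pads. Frame turns with the lid; closed: x away from robot, z up.
- carton_base: closed printed white and blue cardboard carton of lancets, 64 (x) x 110 (y) x 66 (z) mm, about 0.12 kg, rigid; origin at the centre of its underside, z up, x across the 64 mm width. Stands alone to the left (+y) of the chest: the foot of the column.
- carton_a: closed printed white and blue cardboard carton of lancets, 64 (x) x 110 (y) x 66 (z) mm, about 0.12 kg, rigid; origin at the centre of its underside, z up, x across the 64 mm width. One of the two standing to the right (-y) of the chest, 11 to 20 cm apart, one nearer and one farther; either may be stacked first.
- carton_b: closed printed white and blue cardboard carton of lancets, 64 (x) x 110 (y) x 66 (z) mm, about 0.12 kg, rigid; origin at the centre of its underside, z up, x across the 64 mm width. The other of the two to the right (-y) of the chest.
- reagent_bottle: small brown dropper bottle with grey cap, 34 mm in diameter, 82 mm high, bystander; origin at the centre of its underside.
- specimen_cup: specimen cup with white screw lid, 60 mm in diameter, 68 mm high, bystander; origin at the centre of its underside.
- countdown_timer: white countdown timer lying flat, 64 x 68 x 18 mm, bystander; origin at the centre of its underside.
Things that resemble listed ones, but are neither listed nor needed, are in the scene too. Leave any yellow look-alike of the carton_b alone.

How it is judged:
By the outcome, as a careful person would: the job done as asked, in the order asked, and still so for the second after the job is handed in, while the arm keeps its last pose, push and grip.
It also fails if it takes over 64 s, if anything falls off the work surface, if the arm or the gripper's body presses on something with over 40 N, if the wrist force passes 120 N, or if a joint passes its speed limit or range.

## Working session

There is one attempt and no reset: what is moved stays moved. The work goes in short steps, Python scripts to look and compute and a tool call to move; the robot and the scene stay as the last step left them, time stands still between calls to the robot, and variables do not carry over. Pictures are saved under pics/ and viewed, at most 10 in all, crops included, and the job is handed in when it is done.

Besides the shell and the picture viewer there is one more tool, called after ">>>" as name(argument=value, ...), one argument or row to a line, values as JSON. jog_arm: Moves the arm, as the interface text tells. Shift numbers are shares of 12 cm and turn numbers shares of pi/2 rad, none past 1 either way. Its arguments: {"type":"object","properties":{"increments":{"type":"array"},"force":{"type":"number"}},"required":["increments"]}

```bash
mkdir -p pics; ls; python3 - <<'E'
from plant import get_state, imaging, job, ctrl
import cv2,numpy as np
np.set_printoptions(precision=4,suppress=True)
print(get_state()); print([ (k,getattr(ctrl,k)) for k in dir(ctrl) if k[0]!='_'])
for n in("scene","top"):
    r=imaging.read_camera(n); cv2.imwrite(f"pics/{n}0.png",r["frame"]); np.savez(f"{n}0.npz",**{k:v for k,v in r.items()})
    print(n,r["camera_matrix"],r["extrinsics"],[k for k in r])
E
```

```text
pics
{'time': 0.0, 'qpos': array([-1.294 ,  0.2872,  1.5782, -0.    ,  1.2786, -0.15  ]), 'dq': array([0.0017, 0.0005, 0.0005, 0.0003, 0.0008, 0.0008]), 'joint_efforts': array([  0.0011, -40.5977, -29.2627,  -0.0001,   0.0057,   0.    ]), 'eef_pos': array([ 0.2793, -0.6139,  0.2549]), 'tcp_rot': array([ 0.9773,  0.2118, -0.0001, -0.0012]), 'contact_force': array([ 0.154 , -0.0775, -0.9067]), 'wrist_torque': array([-0.0224, -0.0077,  0.0096]), 'finger_force': 0.0, 'opening': 0.9996803210397537}
[('Unreachable', <class 'plant.Unreachable'>), ('finger_overhang', 0.025)]
scene [[362.8548   0.     320.5996]
 [  0.     362.8548 196.7644]
 [  0.       0.       1.    ]] [[-0.7066  0.2682 -0.6549 -0.3985]
 [-0.7076 -0.2811  0.6483  0.71  ]
 [-0.0102  0.9214  0.3884  0.6326]
 [ 0.      0.      0.      1.    ]] ['frame', 'depth', 'camera_matrix', 'extrinsics']
top [[502.254    0.     326.3967]
 [  0.     502.254  199.143 ]
 [  0.       0.       1.    ]] [[ 0.0158  0.9931 -0.116   0.347 ]
 [-0.9996  0.0184  0.0209 -0.1843]
 [ 0.0229  0.1156  0.993   1.7246]
 [ 0.      0.      0.      1.    ]] ['frame', 'depth', 'camera_matrix', 'extrinsics']
```

View pics/scene0.png

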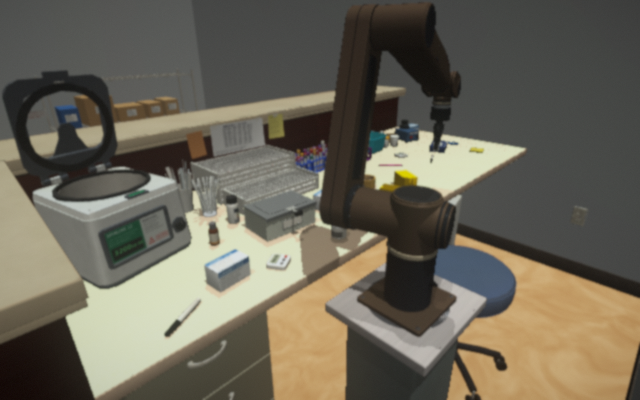

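View pics/top0.png

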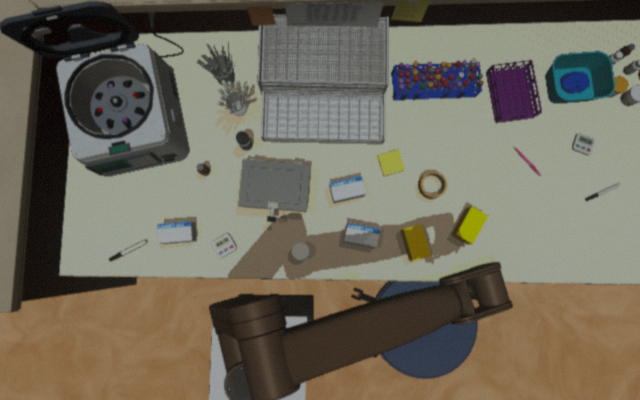

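The scene view shows the base carton at (228,270), the timer at (279,262), the bottle at (213,233) and the chest at (280,213). In the top view:
- **Chest:** (275,185), with the knob near (272,210).
- **Left carton (base):** (176,232).
- **Right cartons:** (347,188) far and (362,235) near.
- **Look-alikes:** orange box (417,242) and yellow box (472,226). I leave both alone. The yellow note at (390,162) is flat.
- **Bystanders:** cup (300,252), timer (225,245), bottle (204,168).

By the description I choose the white and blue cartons: base (176,232), a/b (347,188) and (362,235).

```bash
cat > h.py <<'E'
import cv2,numpy as np
np.set_printoptions(precision=4,suppress=True)
def cloud(r):
    K=r["camera_matrix"];d=r["depth"];v,u=np.mgrid[:400,:640]
    P=np.stack([(u-K[0,2])/K[0,0]*d,-(v-K[1,2])/K[1,1]*d,-d,np.ones_like(d)],-1)
    return P@r["extrinsics"].T
def rect(P,zlo,zhi,box,ok=None):
    """minAreaRect of points with z in range inside pixel box u0,v0,u1,v1 -> centre, size, angle of long side"""
    m=np.zeros(P.shape[:2],bool);u0,v0,u1,v1=box;m[v0:v1,u0:u1]=1
    m&=(P[...,2]>zlo)&(P[...,2]<zhi)
    m=cv2.morphologyEx(m.astype(np.uint8),cv2.MORPH_OPEN,np.ones((3,3)))
    n,l,s,_=cv2.connectedComponentsWithStats(m); 
    if n<2: return None
    k=1+s[1:,4].argmax(); Q=P[l==k]
    (cx,cy),(w,h),a=cv2.minAreaRect((Q[:,:2]*1000).astype(np.float32))
    if w>h: a+=0
    else: w,h,a=h,w,a+90
    return np.array([cx,cy,w,h,(a+0)%180,np.median(Q[:,2])*1000,len(Q)])
E
python3 - <<'E'
from h import *
r=dict(np.load("top0.npz"));P=cloud(r)
print("table z",np.median(P[150:170,420:440,2]))
for n,b,z in[("base",(150,212,205,252),(.055,.08)),("far",(322,165,372,208),(.055,.08)),("near",(335,212,388,258),(.055,.08)),("chest",(230,150,320,222),(.08,.1)),("cup",(280,235,320,275),(.055,.08)),("timer",(205,225,245,265),(.01,.03)),("bottle",(185,150,222,185),(.06,.1)),("orange",(395,220,440,268),(.03,.09)),("knob",(255,200,290,225),(.07,.11))]:
    print(n,rect(P,*z,b))
f=r["frame"];cv2.imwrite("pics/c0.png",cv2.resize(f[140:280,140:400],None,fx=3,fy=3,interpolation=cv2.INTER_CUBIC))
E
```

```text
table z 0.0004374995156014583
base [422.6338 277.6116 111.3233  64.7559  95.534   65.6051 663.    ]
far [ 578.3719 -288.8139  110.1506   65.2024  104.1275   66.3938  638.    ]
near [ 423.3337 -338.6663  110.4257   64.4199   79.5897   66.2613  638.    ]
chest [ 563.5582  -45.6759  224.2101  204.545    86.1732   92.7851 3097.    ]
cup [ 366.9945 -136.1543   58.0668   55.5214   46.5674   68.0318  254.    ]
timer [383.081  124.7391  66.7899  62.191  121.2375  15.9642 292.    ]
bottle [637.3462 200.3074  22.2926  21.0467 172.0549  80.2696  52.    ]
orange [ 402.4677 -520.8375  109.7252   67.5903   16.4563   65.9634  700.    ]
knob [497.3278 -41.6485 111.9555  69.8687  91.0533  93.3297 394.    ]
```

View pics/c0.png

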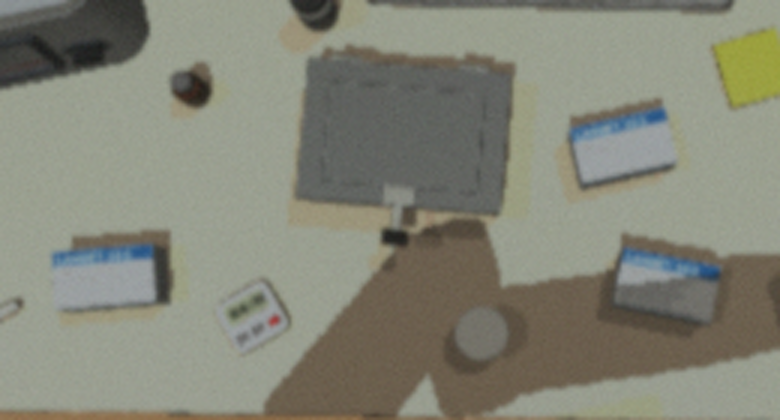

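The crop confirms the choice: three white and blue cartons, with the base at (105,278), the far one at (622,147) and the near one at (667,285). The chest knob is at (395,237), and the cup and timer are as listed. Now I move above the near carton.

>>> jog_arm(
  increments=[
    {"dx":0.4,"dy":0.765,"dz":0,"az":0.204,"gripper":1},
    {"dx":0.4,"dy":0.765,"dz":0,"az":0.204,"gripper":1},
    {"dx":0.4,"dy":0.765,"dz":0,"az":0.204,"gripper":1},
    {"dx":0.4,"dy":0.765,"dz":0,"az":0.204,"gripper":1},
  ],
  force=40,
)

```text
$.increments[0]: bad value
```

>>> jog_arm(
  increments=[
    {"dx":0.4,"dy":0.765,"dz":0,"az":0.204,"gripper":1},
    {"dx":0.4,"dy":0.765,"dz":0,"az":0.204,"gripper":1},
    {"dx":0.4,"dy":0.765,"dz":0,"az":0.204,"gripper":1},
    {"dx":0.4,"dy":0.765,"dz":0,"az":0.204,"gripper":1},
  ],
)

```text
$.increments[0]: bad value
```

>>> jog_arm(
  increments=[
    {"dx":0.4,"dy":0.765,"dz":-0.5,"az":0.204,"gripper":1},
    {"dx":0.4,"dy":0.765,"dz":-0.5,"az":0.204,"gripper":1},
    {"dx":0.4,"dy":0.765,"dz":-0.5,"az":0.204,"gripper":1},
    {"dx":0.4,"dy":0.765,"dz":-0.5,"az":0.204,"gripper":1},
    {"dx":0.4,"dy":0.765,"dz":-0.5,"az":0.204,"gripper":1},
  ],
)

```text
$.increments[0]: bad value
```

>>> jog_arm(
  increments=[
    {"dx":0.4,"dy":0.765,"dz":0,"ax":0,"ay":0,"az":0.204,"gripper":1},
    {"dx":0.4,"dy":0.765,"dz":0,"ax":0,"ay":0,"az":0.204,"gripper":1},
    {"dx":0.4,"dy":0.765,"dz":0,"ax":0,"ay":0,"az":0.204,"gripper":1},
    {"dx":0.4,"dy":0.765,"dz":0,"ax":0,"ay":0,"az":0.204,"gripper":1},
  ],
  force=40,
)

```text
time: 0.5
eef_pos: [0.328, -0.5215, 0.256]
tcp_rot: [0.931, 0.366, -0.0, -0.0]
contact_force: [-1.4, -0.5, -0.1]
opening: 1.001
finger_force: 0.0
```

>>> jog_arm(
  increments=[
    {"dx":0.4,"dy":0.765,"dz":0,"ax":0,"ay":0,"az":0.204,"gripper":1},
    {"dx":0.4,"dy":0.765,"dz":0,"ax":0,"ay":0,"az":0.204,"gripper":1},
    {"dx":0.4,"dy":0.765,"dz":0,"ax":0,"ay":0,"az":0.204,"gripper":1},
    {"dx":0.4,"dy":0.765,"dz":0,"ax":0,"ay":0,"az":0.204,"gripper":1},
  ],
)

```text
time: 0.9
eef_pos: [0.3756, -0.4312, 0.2565]
tcp_rot: [0.861, 0.509, -0.0, 0.0]
contact_force: [-0.5, -0.4, 0.1]
opening: 1.0
finger_force: 0.0
```

>>> jog_arm(
  increments=[
    {"dx":0.4,"dy":0.765,"dz":-0.5,"ax":0,"ay":0,"az":0.204,"gripper":1},
    {"dx":0.4,"dy":0.765,"dz":-0.5,"ax":0,"ay":0,"az":0.204,"gripper":1},
    {"dx":0.4,"dy":0.765,"dz":-0.5,"ax":0,"ay":0,"az":0.204,"gripper":1},
    {"dx":0.4,"dy":0.765,"dz":-0.5,"ax":0,"ay":0,"az":0.204,"gripper":1},
    {"dx":0.4,"dy":0.765,"dz":-0.5,"ax":0,"ay":0,"az":0.204,"gripper":1},
    {"dx":0.4,"dy":0.765,"dz":-0.5,"ax":0,"ay":0,"az":0.204,"gripper":1},
  ],
)

```text
time: 1.5
eef_pos: [0.4235, -0.3414, 0.1978]
tcp_rot: [0.77, 0.639, -0.0, 0.001]
contact_force: [-0.7, -0.3, 0.3]
opening: 0.998
finger_force: 0.0
```

```bash
cat >> h.py <<'E'
def wcloud(name=None):
    from plant import get_state,imaging
    from scipy.spatial.transform import Rotation as R
    s=get_state();r=imaging.read_camera("wrist");T=np.eye(4);T[:3,:3]=R.from_quat(s["tcp_rot"]).as_matrix();T[:3,3]=s["eef_pos"]
    r["extrinsics"]=T@r["mount"]
    if name: cv2.imwrite(f"pics/{name}.png",r["frame"])
    return r,cloud(r),s
E
python3 - <<'E'
from h import *
r,P,s=wcloud("w1")
print(r["mount"],s["eef_pos"],s["tcp_rot"]); print(rect(P,.055,.08,(0,0,640,400)))
b=P[...,2]; print(np.median(b[b<.03]))
E
```

```text
[[ 0.0005  0.9623  0.272   0.0691]
 [ 1.     -0.0005 -0.0002  0.0001]
 [-0.0001  0.272  -0.9623 -0.1166]
 [ 0.      0.      0.      1.    ]] [ 0.4235 -0.3414  0.1978] [ 0.7696  0.6385 -0.0003  0.0015]
[  578.4526  -286.317    110.0494    65.9593   104.0424    65.117
 11462.    ]
-0.0016417016128431605
```

View pics/w1.png

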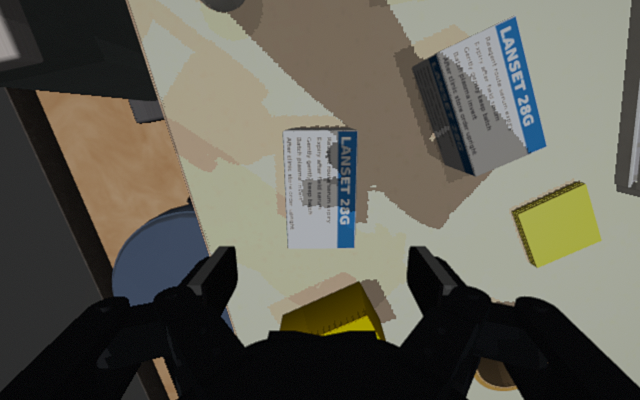

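The wrist view shows a carton between the fingers at (320,190), the far carton at (480,95) and a yellow note at (556,222). The carton at (320,190) looks slightly smaller, so I measure both.

```bash
python3 - <<'E'
from h import *
r,P,s=wcloud()
np.savez("w1.npz",P=P,f=r["frame"])
for n,b,zs in [("near",(270,110,375,265),(.055,.08)),("far",(400,10,560,190),(.055,.08)),("near low",(270,110,375,265),(.03,.1))]: print(n,rect(P,*zs,b))
for v,u in[(190,310),(190,345),(140,300),(235,300),(100,480),(300,250),(300,400),(60,250)]: print(v,u,P[v,u],r["depth"][v,u])
E
```

```text
near [ 423.4352 -336.1997  110.1147   64.3584   79.6579   65.0542 8455.    ]
far [  577.9012  -286.6371   110.2764    65.9626   104.0651    65.1609
 11438.    ]
near low [ 423.4412 -336.1664  110.1825   64.3584   79.6579   65.048  8523.    ]
190 310 [ 0.4149 -0.3319  0.0656  1.    ] 0.25596854
190 345 [ 0.4457 -0.3378  0.0653  1.    ] 0.25638297
140 300 [ 0.415  -0.2874  0.0644  1.    ] 0.24515195
235 300 [ 0.3973 -0.3728  0.0654  1.    ] 0.2680845
100 480 [ 0.5672 -0.283   0.0654  1.    ] 0.23567913
300 250 [ 0.306  -0.4753 -0.0019  1.    ] 0.36486828
300 400 [ 0.4936 -0.5101 -0.001   1.    ] 0.364357
60 250 [ 0.3765 -0.2051  0.0001  1.    ] 0.28659853
```

>>> jog_arm(
  increments=[
    {"dx":0,"dy":0,"dz":-0.6,"ax":0,"ay":0,"az":0,"gripper":1},
    {"dx":0,"dy":0,"dz":-0.6,"ax":0,"ay":0,"az":0,"gripper":1},
    {"dx":0,"dy":0,"dz":-0.6,"ax":0,"ay":0,"az":0,"gripper":1},
    {"dx":0,"dy":0,"dz":-0.8,"ax":0,"ay":0,"az":0,"gripper":1},
    {"dx":0,"dy":0,"dz":-0.8,"ax":0,"ay":0,"az":0,"gripper":1},
  ],
)

```text
time: 2.1
eef_pos: [0.4227, -0.339, 0.0996]
tcp_rot: [0.769, 0.639, -0.0, -0.001]
contact_force: [-0.2, 0.3, 0.2]
opening: 1.001
finger_force: 0.0
```

>>> jog_arm(
  increments=[
    {"dx":0,"dy":0,"dz":-0.25,"ax":0,"ay":0,"az":0,"gripper":1},
    {"dx":0,"dy":0,"dz":-0.45,"ax":0,"ay":0,"az":0,"gripper":1},
    {"dx":0,"dy":0,"dz":-0.45,"ax":0,"ay":0,"az":0,"gripper":1},
    {"dx":0,"dy":0,"dz":-0.45,"ax":0,"ay":0,"az":0,"gripper":1},
    {"dx":0,"dy":0,"dz":-0.45,"ax":0,"ay":0,"az":0,"gripper":-1},
    {"dx":0,"dy":0,"dz":-0.45,"ax":0,"ay":0,"az":0,"gripper":-1},
    {"dx":0,"dy":0,"dz":-0.45,"ax":0,"ay":0,"az":0,"gripper":-1},
    {"dx":0,"dy":0,"dz":-0.45,"ax":0,"ay":0,"az":0,"gripper":-1},
    {"dx":0,"dy":0,"dz":-0.45,"ax":0,"ay":0,"az":0,"gripper":-1},
  ],
  force=40,
)

```text
time: 3.0
eef_pos: [0.4247, -0.3405, 0.0488]
tcp_rot: [0.769, 0.64, -0.0, 0.002]
contact_force: [-0.0, 0.5, 7.0]
opening: 0.743
finger_force: 45.5
```

>>> jog_arm(
  increments=[
    {"dx":0,"dy":0,"dz":0.2,"ax":0,"ay":0,"az":0,"gripper":-1},
    {"dx":0,"dy":0,"dz":0.55,"ax":0,"ay":0,"az":0,"gripper":-1},
    {"dx":0,"dy":0,"dz":0.9,"ax":0,"ay":0,"az":0,"gripper":-1},
    {"dx":0,"dy":0.2,"dz":1,"ax":0,"ay":0,"az":0,"gripper":-1},
    {"dx":0,"dy":0.5,"dz":1,"ax":0,"ay":0,"az":0,"gripper":-1},
    {"dx":0,"dy":0.85,"dz":1,"ax":0,"ay":0,"az":0,"gripper":-1},
    {"dx":0,"dy":1,"dz":1,"ax":0,"ay":0,"az":0,"gripper":-1},
  ],
)

```text
time: 3.7
eef_pos: [0.4227, -0.2161, 0.166]
tcp_rot: [0.768, 0.64, 0.0, -0.001]
contact_force: [0.1, -0.2, -0.7]
opening: 0.743
finger_force: 45.0
```

>>> jog_arm(
  increments=[
    {"dx":0,"dy":0.33,"dz":0.1,"ax":0,"ay":0,"az":0.02,"gripper":-1},
    {"dx":0,"dy":0.66,"dz":0.1,"ax":0,"ay":0,"az":0.04,"gripper":-1},
    {"dx":0,"dy":1,"dz":0.1,"ax":0,"ay":0,"az":0.06,"gripper":-1},
  ],
)

```text
time: 4.0
eef_pos: [0.4236, -0.0982, 0.179]
tcp_rot: [0.738, 0.675, 0.0, 0.001]
contact_force: [0.6, -1.3, -0.9]
opening: 0.745
finger_force: 44.9
```

>>> jog_arm(
  increments=[
    {"dx":0,"dy":0.33,"dz":0,"ax":0,"ay":0,"az":0.02,"gripper":-1},
    {"dx":0,"dy":0.66,"dz":0,"ax":0,"ay":0,"az":0.04,"gripper":-1},
    {"dx":0,"dy":1,"dz":0,"ax":0,"ay":0,"az":0.06,"gripper":-1},
  ],
)

```text
time: 4.3
eef_pos: [0.4234, 0.0222, 0.1786]
tcp_rot: [0.705, 0.709, 0.0, 0.001]
contact_force: [0.1, -0.5, -0.8]
opening: 0.742
finger_force: 44.9
```

>>> jog_arm(
  increments=[
    {"dx":0,"dy":0.33,"dz":0,"ax":0,"ay":0,"az":0.02,"gripper":-1},
    {"dx":0,"dy":0.66,"dz":0,"ax":0,"ay":0,"az":0.04,"gripper":-1},
    {"dx":0,"dy":1,"dz":0,"ax":0,"ay":0,"az":0.057,"gripper":-1},
  ],
)

```text
time: 4.6
eef_pos: [0.4234, 0.1424, 0.1786]
tcp_rot: [0.672, 0.74, 0.0, 0.001]
contact_force: [1.0, -0.0, -1.6]
opening: 0.747
finger_force: 44.8
```

>>> jog_arm(
  increments=[
    {"dx":0,"dy":0.3,"dz":0,"ax":0,"ay":0,"az":0,"gripper":-1},
    {"dx":0,"dy":0.6,"dz":0,"ax":0,"ay":0,"az":0,"gripper":-1},
    {"dx":0,"dy":0.85,"dz":0,"ax":0,"ay":0,"az":0,"gripper":-1},
    {"dx":0,"dy":1,"dz":0,"ax":0,"ay":0,"az":0,"gripper":-1},
    {"dx":0,"dy":1,"dz":0,"ax":0,"ay":0,"az":0,"gripper":-1},
    {"dx":0,"dy":1,"dz":0,"ax":0,"ay":0,"az":0,"gripper":-1},
  ],
)

```text
time: 5.2
eef_pos: [0.4234, 0.2608, 0.1781]
tcp_rot: [0.672, 0.74, -0.0, 0.0]
contact_force: [0.6, 0.5, -0.6]
opening: 0.746
finger_force: 44.8
```

```bash
python3 - <<'E'
from h import *
r,P,s=wcloud("w2")
print(s); print(rect(P,.05,.08,(0,0,640,400)))
from plant import imaging
t=imaging.read_camera("top");np.savez("top1.npz",**t);Q=cloud(t)
print(rect(Q,.05,.08,(150,205,215,260)),rect(Q,.1,.3,(120,185,225,280)))
cv2.imwrite("pics/w2c.png",np.hstack([cv2.resize(r["frame"],None,fx=.6,fy=.6),cv2.resize(t["frame"][150:290,100:300],(343,240))]))
E
```

```text
{'time': 5.2, 'qpos': array([ 0.3481, -0.0278,  2.0747, -0.0007,  1.0952,  0.2521]), 'dq': array([-0.0217, -0.0111,  0.0127,  0.0002,  0.0002,  0.0008]), 'joint_efforts': array([  0.5278, -26.2589, -27.7313,   0.0304,  -0.0155,   0.0058]), 'eef_pos': array([0.4234, 0.2608, 0.1781]), 'tcp_rot': array([ 0.6723,  0.7403, -0.0004,  0.0001]), 'contact_force': array([ 0.63  ,  0.4741, -0.5817]), 'wrist_torque': array([ 0.0317, -0.0605,  0.001 ]), 'finger_force': 44.828338623046875, 'opening': 0.7457774248829337}
[ 658.5369  342.0273  192.5782   23.0351  111.0046   61.9933 5746.    ]
None [432.9008 226.3519  78.9419  44.6435  10.5944 193.3554 418.    ]
```

View pics/w2c.png

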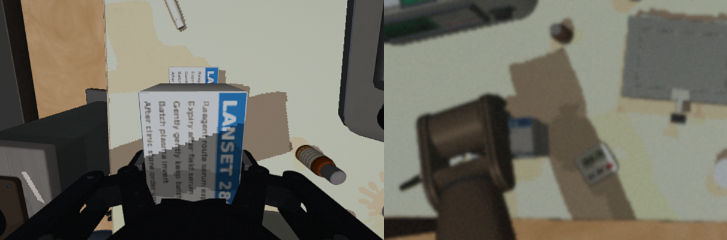

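The wrist half shows the held carton square between the fingers, with the far end of the base carton just beyond it at about (193,75). The top half shows the arm over the base, and the timer and bottle untouched. I compare the ends and sides of the two cartons in the wrist view.

```bash
cat >> h.py <<'E'
def edges(P,zlo,zhi,yaw,c,half=(.06,.09)):
    """points with z in range near c, in frame at yaw about c: x,y percentiles + fitted +y end line slope"""
    a=np.radians(yaw);D=P[...,:2]-np.array(c);q=np.stack([D@[np.cos(a),np.sin(a)],D@[-np.sin(a),np.cos(a)]],-1)
    m=(P[...,2]>zlo)&(P[...,2]<zhi)&(abs(q[...,0])<half[0])&(abs(q[...,1])<half[1])
    m=cv2.morphologyEx(m.astype(np.uint8),cv2.MORPH_OPEN,np.ones((3,3)))>0
    Q=q[m]*1000; xs=np.arange(-24,25,4.); e=[np.percentile(Q[abs(Q[:,0]-x)<2,1],99.5) for x in xs]
    p=np.polyfit(xs,e,1); T=Q[Q[:,1]>p[1]-15]
    return dict(n=len(Q),yend=p[1],slope_deg=np.degrees(np.arctan(p[0])),x=np.percentile(T[:,0],[.5,99.5]),z=np.median(P[...,2][m]))
E
python3 - <<'E'
from h import *
r,P,s=wcloud()
c=s["eef_pos"][:2];print(c)
print("held",edges(P,.18,.215,5.5,c)); print("base",edges(P,.055,.075,5.5,c))
E
```

```text
[0.4235 0.2602]
held {'n': 38946, 'yend': np.float64(58.417355398297026), 'slope_deg': np.float64(0.006010895912929172), 'x': array([-31.8691,  31.3633]), 'z': np.float64(0.19470467792431606)}
base {'n': 2328, 'yend': np.float64(75.52258896478965), 'slope_deg': np.float64(-0.07646976223708306), 'x': array([-31.4128,  32.1168]), 'z': np.float64(0.06511722804954524)}
```

>>> jog_arm(
  increments=[
    {"dx":-0.01,"dy":0.14,"dz":0,"ax":0,"ay":0,"az":0,"gripper":-1},
    {"dx":-0.01,"dy":0.14,"dz":-0.2,"ax":0,"ay":0,"az":0,"gripper":-1},
    {"dx":-0.01,"dy":0.14,"dz":-0.4,"ax":0,"ay":0,"az":0,"gripper":-1},
    {"dx":-0.01,"dy":0.14,"dz":-0.47,"ax":0,"ay":0,"az":0,"gripper":-1},
    {"dx":-0.01,"dy":0.14,"dz":-0.51,"ax":0,"ay":0,"az":0,"gripper":-1},
    {"dx":-0.01,"dy":0.14,"dz":-0.525,"ax":0,"ay":0,"az":0,"gripper":-1},
    {"dx":-0.01,"dy":0.14,"dz":-0.525,"ax":0,"ay":0,"az":0,"gripper":-1},
    {"dx":-0.01,"dy":0.14,"dz":-0.525,"ax":0,"ay":0,"az":0,"gripper":-1},
  ],
)

```text
time: 6.15
eef_pos: [0.423, 0.278, 0.1164]
tcp_rot: [0.673, 0.74, 0.001, 0.0]
contact_force: [-0.1, 0.3, -1.0]
opening: 0.745
finger_force: 44.9
```

>>> jog_arm(
  increments=[
    {"dx":0,"dy":0,"dz":-0.008,"ax":0,"ay":0,"az":0,"gripper":-1},
    {"dx":0,"dy":0,"dz":-0.014,"ax":0,"ay":0,"az":0,"gripper":-1},
    {"dx":0,"dy":0,"dz":-0.014,"ax":0,"ay":0,"az":0,"gripper":-1},
    {"dx":0,"dy":0,"dz":-0.014,"ax":0,"ay":0,"az":0,"gripper":-1},
  ],
)

```text
time: 6.55
eef_pos: [0.4228, 0.2781, 0.1148]
tcp_rot: [0.673, 0.74, 0.001, 0.0]
contact_force: [-1.9, -0.5, 6.1]
opening: 0.75
finger_force: 45.4
```

>>> jog_arm(
  increments=[
    {"dx":0,"dy":0,"dz":0,"ax":0,"ay":0,"az":0,"gripper":0.6},
    {"dx":0,"dy":0,"dz":0,"ax":0,"ay":0,"az":0,"gripper":0.8},
    {"dx":0,"dy":0,"dz":0,"ax":0,"ay":0,"az":0,"gripper":1},
    {"dx":0,"dy":0,"dz":0,"ax":0,"ay":0,"az":0,"gripper":1},
    {"dx":0,"dy":0,"dz":0.2,"ax":0,"ay":0,"az":0,"gripper":1},
    {"dx":0,"dy":0,"dz":0.6,"ax":0,"ay":0,"az":0,"gripper":1},
    {"dx":0,"dy":0,"dz":1,"ax":0,"ay":0,"az":0,"gripper":1},
    {"dx":0,"dy":0,"dz":1,"ax":0,"ay":0,"az":0,"gripper":1},
  ],
)

```text
time: 7.35
eef_pos: [0.426, 0.2794, 0.2419]
tcp_rot: [0.673, 0.74, 0.007, 0.003]
contact_force: [0.4, 0.5, 0.5]
opening: 1.002
finger_force: 0.0
```

```bash
python3 - <<'E'
from h import *
r,P,s=wcloud("w3")
c=s["eef_pos"][:2];print(s["eef_pos"],s["opening"])
print("two",edges(P,.12,.145,5.5,c)); print(rect(P,.12,.145,(0,0,640,400)))
E
```

```text
[0.426  0.2794 0.2419] 1.0024940642655227
two {'n': 9926, 'yend': np.float64(57.894203570073934), 'slope_deg': np.float64(0.10750230221771336), 'x': array([-35.371 ,  27.9587]), 'z': np.float64(0.1310227582710765)}
[ 422.2582  281.922   110.2105   64.4686   95.624   131.0228 9926.    ]
```

>>> jog_arm(
  increments=[
    {"dx":0.26,"dy":-0.945,"dz":0,"ax":0,"ay":0,"az":0.019,"gripper":1},
    {"dx":0.26,"dy":-0.945,"dz":0,"ax":0,"ay":0,"az":0.019,"gripper":1},
    {"dx":0.26,"dy":-0.945,"dz":0,"ax":0,"ay":0,"az":0.019,"gripper":1},
  ],
)

```text
time: 7.7
eef_pos: [0.4532, 0.1615, 0.2319]
tcp_rot: [0.662, 0.749, -0.001, -0.0]
contact_force: [0.2, 0.8, -0.5]
opening: 1.001
finger_force: 0.0
```

>>> jog_arm(
  increments=[
    {"dx":0.26,"dy":-0.945,"dz":0,"ax":0,"ay":0,"az":0.019,"gripper":1},
    {"dx":0.26,"dy":-0.945,"dz":0,"ax":0,"ay":0,"az":0.019,"gripper":1},
    {"dx":0.26,"dy":-0.945,"dz":0,"ax":0,"ay":0,"az":0.019,"gripper":1},
  ],
)

```text
time: 8.0
eef_pos: [0.4846, 0.0476, 0.2319]
tcp_rot: [0.652, 0.759, -0.001, -0.001]
contact_force: [-0.3, -0.2, -0.3]
opening: 1.0
finger_force: 0.0
```

>>> jog_arm(
  increments=[
    {"dx":0.26,"dy":-0.945,"dz":0,"ax":0,"ay":0,"az":0.019,"gripper":1},
    {"dx":0.26,"dy":-0.945,"dz":0,"ax":0,"ay":0,"az":0.019,"gripper":1},
    {"dx":0.26,"dy":-0.945,"dz":0,"ax":0,"ay":0,"az":0.019,"gripper":1},
  ],
)

```text
time: 8.3
eef_pos: [0.5158, -0.0658, 0.232]
tcp_rot: [0.64, 0.768, -0.001, -0.001]
contact_force: [-0.1, 0.2, -0.2]
opening: 1.002
finger_force: 0.0
```

>>> jog_arm(
  increments=[
    {"dx":0.26,"dy":-0.945,"dz":0,"ax":0,"ay":0,"az":0.019,"gripper":1},
    {"dx":0.26,"dy":-0.945,"dz":0,"ax":0,"ay":0,"az":0.019,"gripper":1},
    {"dx":0.26,"dy":-0.945,"dz":0,"ax":0,"ay":0,"az":0.019,"gripper":1},
  ],
)

```text
time: 8.6
eef_pos: [0.5471, -0.1789, 0.2321]
tcp_rot: [0.628, 0.778, -0.0, -0.001]
contact_force: [-0.4, 0.5, 0.6]
opening: 1.002
finger_force: 0.0
```

>>> jog_arm(
  increments=[
    {"dx":0.26,"dy":-0.945,"dz":-0.2,"ax":0,"ay":0,"az":0.019,"gripper":1},
    {"dx":0.26,"dy":-0.945,"dz":-0.4,"ax":0,"ay":0,"az":0.019,"gripper":1},
    {"dx":0.26,"dy":-0.945,"dz":-0.6,"ax":0,"ay":0,"az":0.019,"gripper":1},
    {"dx":0.26,"dy":-0.945,"dz":-0.7,"ax":0,"ay":0,"az":0.019,"gripper":1},
    {"dx":0.26,"dy":-0.945,"dz":-0.7,"ax":0,"ay":0,"az":0.019,"gripper":1},
    {"dx":0.26,"dy":-0.945,"dz":-0.7,"ax":0,"ay":0,"az":0.019,"gripper":1},
  ],
)

```text
time: 9.2
eef_pos: [0.5783, -0.2877, 0.1497]
tcp_rot: [0.615, 0.788, 0.0, -0.0]
contact_force: [-0.0, -0.0, 0.8]
opening: 1.0
finger_force: 0.0
```

```bash
python3 - <<'E'
from h import *
from plant import imaging
t=imaging.read_camera("top");np.savez("top2.npz",**t);Q=cloud(t)
print("stack",rect(Q,.12,.145,(140,195,215,260)),"chest",rect(Q,.084,.1,(230,150,320,222)))
r,P,s=wcloud("w4");c=s["eef_pos"][:2];print(s["eef_pos"],s["tcp_rot"])
print("far",edges(P,.055,.08,14.1,c)); print(rect(P,.055,.08,(0,0,640,400)))
E
```

```text
stack [423.0646 278.7766 110.6454  64.7959  95.2131 131.5682 728.    ] chest [ 576.8206  -46.2894  224.4928  177.4602   86.6367   93.0015 2855.    ]
[ 0.5789 -0.288   0.1511] [0.615  0.7885 0.0002 0.0008]
far {'n': 12095, 'yend': np.float64(56.45106891891507), 'slope_deg': np.float64(-0.09806396298903995), 'x': array([-31.9096,  31.5483]), 'z': np.float64(0.06505990213934476)}
[  578.3224  -286.2292   109.5095    64.5888   104.1383    65.0599
 12095.    ]
```

>>> jog_arm(
  increments=[
    {"dx":0,"dy":0,"dz":-0.3,"ax":0,"ay":0,"az":0,"gripper":1},
    {"dx":0,"dy":0,"dz":-0.6,"ax":0,"ay":0,"az":0,"gripper":1},
    {"dx":0,"dy":0,"dz":-0.85,"ax":0,"ay":0,"az":0,"gripper":1},
    {"dx":0,"dy":0,"dz":-0.85,"ax":0,"ay":0,"az":0,"gripper":1},
    {"dx":0,"dy":0,"dz":-0.85,"ax":0,"ay":0,"az":0,"gripper":-1},
    {"dx":0,"dy":0,"dz":-0.85,"ax":0,"ay":0,"az":0,"gripper":-1},
    {"dx":0,"dy":0,"dz":-0.85,"ax":0,"ay":0,"az":0,"gripper":-1},
    {"dx":0,"dy":0,"dz":-0.85,"ax":0,"ay":0,"az":0,"gripper":-1},
    {"dx":0,"dy":0,"dz":-0.85,"ax":0,"ay":0,"az":0,"gripper":-1},
  ],
  force=40,
)

```text
time: 10.2
eef_pos: [0.5801, -0.2902, 0.051]
tcp_rot: [0.615, 0.788, 0.0, 0.003]
contact_force: [0.6, 2.3, 6.1]
opening: 0.743
finger_force: 47.2
```

>>> jog_arm(
  increments=[
    {"dx":0,"dy":0,"dz":0.2,"ax":0,"ay":0,"az":0,"gripper":-1},
    {"dx":0,"dy":0,"dz":0.55,"ax":0,"ay":0,"az":0,"gripper":-1},
    {"dx":0,"dy":0,"dz":0.85,"ax":0,"ay":0,"az":0,"gripper":-1},
    {"dx":0,"dy":0,"dz":1,"ax":0,"ay":0,"az":0,"gripper":-1},
  ],
)

```text
time: 10.6
eef_pos: [0.5796, -0.2902, 0.1725]
tcp_rot: [0.616, 0.788, 0.0, 0.003]
contact_force: [0.5, -0.5, -0.9]
opening: 0.743
finger_force: 46.5
```

>>> jog_arm(
  increments=[
    {"dx":-0.06,"dy":0.22,"dz":0.2,"ax":0,"ay":0,"az":-0.005,"gripper":-1},
    {"dx":-0.15,"dy":0.55,"dz":0.4,"ax":0,"ay":0,"az":-0.01,"gripper":-1},
    {"dx":-0.257,"dy":0.917,"dz":0.45,"ax":0,"ay":0,"az":-0.019,"gripper":-1},
  ],
)

```text
time: 10.9
eef_pos: [0.5484, -0.1796, 0.2256]
tcp_rot: [0.628, 0.778, 0.001, 0.003]
contact_force: [-0.1, 0.8, -0.7]
opening: 0.747
finger_force: 46.4
```

>>> jog_arm(
  increments=[
    {"dx":-0.085,"dy":0.3,"dz":0,"ax":0,"ay":0,"az":-0.006,"gripper":-1},
    {"dx":-0.17,"dy":0.61,"dz":0,"ax":0,"ay":0,"az":-0.012,"gripper":-1},
    {"dx":-0.257,"dy":0.917,"dz":0,"ax":0,"ay":0,"az":-0.019,"gripper":-1},
  ],
)

```text
time: 11.2
eef_pos: [0.5157, -0.0677, 0.222]
tcp_rot: [0.639, 0.769, 0.0, 0.0]
contact_force: [0.3, 0.4, -1.3]
opening: 0.745
finger_force: 46.4
```

>>> jog_arm(
  increments=[
    {"dx":-0.085,"dy":0.3,"dz":0,"ax":0,"ay":0,"az":-0.006,"gripper":-1},
    {"dx":-0.17,"dy":0.61,"dz":0,"ax":0,"ay":0,"az":-0.012,"gripper":-1},
    {"dx":-0.257,"dy":0.917,"dz":0,"ax":0,"ay":0,"az":-0.019,"gripper":-1},
  ],
)

```text
time: 11.5
eef_pos: [0.4849, 0.0422, 0.2219]
tcp_rot: [0.651, 0.759, 0.0, 0.0]
contact_force: [0.2, -0.3, -1.1]
opening: 0.741
finger_force: 46.4
```

>>> jog_arm(
  increments=[
    {"dx":-0.085,"dy":0.3,"dz":0,"ax":0,"ay":0,"az":-0.006,"gripper":-1},
    {"dx":-0.17,"dy":0.61,"dz":0,"ax":0,"ay":0,"az":-0.012,"gripper":-1},
    {"dx":-0.257,"dy":0.917,"dz":0,"ax":0,"ay":0,"az":-0.019,"gripper":-1},
  ],
)

```text
time: 11.8
eef_pos: [0.454, 0.1522, 0.222]
tcp_rot: [0.662, 0.75, 0.0, 0.0]
contact_force: [0.6, 0.1, -1.6]
opening: 0.738
finger_force: 46.4
```

>>> jog_arm(
  increments=[
    {"dx":-0.085,"dy":0.3,"dz":0,"ax":0,"ay":0,"az":-0.006,"gripper":-1},
    {"dx":-0.17,"dy":0.61,"dz":0,"ax":0,"ay":0,"az":-0.012,"gripper":-1},
    {"dx":-0.23,"dy":0.8,"dz":0,"ax":0,"ay":0,"az":-0.019,"gripper":-1},
    {"dx":-0.257,"dy":0.917,"dz":0,"ax":0,"ay":0,"az":-0.019,"gripper":-1},
    {"dx":-0.257,"dy":0.917,"dz":0,"ax":0,"ay":0,"az":-0.019,"gripper":-1},
    {"dx":-0.257,"dy":0.917,"dz":0,"ax":0,"ay":0,"az":-0.019,"gripper":-1},
  ],
)

```text
time: 12.4
eef_pos: [0.4242, 0.2604, 0.2216]
tcp_rot: [0.672, 0.74, -0.0, 0.0]
contact_force: [0.6, 0.3, -1.5]
opening: 0.74
finger_force: 46.4
```

```bash
python3 - <<'E'
from h import *
r,P,s=wcloud("w5")
c=s["eef_pos"][:2];z=s["eef_pos"][2];print(s["eef_pos"],s["tcp_rot"])
print("held",edges(P,z,z+.035,5.5,c)); print("level2",edges(P,.12,.145,5.5,c))
E
```

```text
[0.4242 0.2604 0.2216] [ 0.6725  0.7401 -0.0002  0.0003]
held {'n': 36859, 'yend': np.float64(58.27123275575567), 'slope_deg': np.float64(0.008647167813905883), 'x': array([-31.7824,  31.3011]), 'z': np.float64(0.23598314610963855)}
level2 {'n': 2728, 'yend': np.float64(76.19359197923647), 'slope_deg': np.float64(0.03137993769897426), 'x': array([-31.7325,  31.6709]), 'z': np.float64(0.13116132442610445)}
```

>>> jog_arm(
  increments=[
    {"dx":-0.012,"dy":0.144,"dz":0,"ax":0,"ay":0,"az":0,"gripper":-1},
    {"dx":-0.012,"dy":0.144,"dz":-0.1,"ax":0,"ay":0,"az":0,"gripper":-1},
    {"dx":-0.012,"dy":0.144,"dz":-0.2,"ax":0,"ay":0,"az":0,"gripper":-1},
    {"dx":-0.012,"dy":0.144,"dz":-0.27,"ax":0,"ay":0,"az":0,"gripper":-1},
    {"dx":-0.012,"dy":0.144,"dz":-0.3,"ax":0,"ay":0,"az":0,"gripper":-1},
    {"dx":-0.012,"dy":0.144,"dz":-0.317,"ax":0,"ay":0,"az":0,"gripper":-1},
    {"dx":-0.012,"dy":0.144,"dz":-0.325,"ax":0,"ay":0,"az":0,"gripper":-1},
    {"dx":-0.012,"dy":0.144,"dz":-0.325,"ax":0,"ay":0,"az":0,"gripper":-1},
  ],
)

```text
time: 13.25
eef_pos: [0.423, 0.2783, 0.1831]
tcp_rot: [0.673, 0.74, 0.001, 0.0]
contact_force: [-0.2, -0.5, -0.8]
opening: 0.739
finger_force: 46.5
```

>>> jog_arm(
  increments=[
    {"dx":0,"dy":0,"dz":-0.006,"ax":0,"ay":0,"az":0,"gripper":-1},
    {"dx":0,"dy":0,"dz":-0.012,"ax":0,"ay":0,"az":0,"gripper":-1},
    {"dx":0,"dy":0,"dz":-0.012,"ax":0,"ay":0,"az":0,"gripper":-1},
    {"dx":0,"dy":0,"dz":-0.012,"ax":0,"ay":0,"az":0,"gripper":-1},
  ],
)

```text
time: 13.65
eef_pos: [0.4232, 0.2785, 0.183]
tcp_rot: [0.673, 0.74, 0.001, 0.001]
contact_force: [-1.6, -1.9, 6.1]
opening: 0.744
finger_force: 47.3
```

Contact. I release, lift clear and check the stack from above the knob side.

>>> jog_arm(
  increments=[
    {"dx":0,"dy":0,"dz":0,"ax":0,"ay":0,"az":0,"gripper":0.6},
    {"dx":0,"dy":0,"dz":0,"ax":0,"ay":0,"az":0,"gripper":0.8},
    {"dx":0,"dy":0,"dz":0,"ax":0,"ay":0,"az":0,"gripper":1},
    {"dx":0,"dy":0,"dz":0,"ax":0,"ay":0,"az":0,"gripper":1},
    {"dx":0,"dy":0,"dz":0.2,"ax":0,"ay":0,"az":0,"gripper":1},
    {"dx":0,"dy":0,"dz":0.5,"ax":0,"ay":0,"az":0,"gripper":1},
    {"dx":0,"dy":0,"dz":0.8,"ax":0,"ay":0,"az":0,"gripper":1},
    {"dx":0,"dy":0,"dz":0.8,"ax":0,"ay":0,"az":0,"gripper":1},
  ],
)

```text
time: 14.45
eef_pos: [0.4252, 0.2794, 0.2835]
tcp_rot: [0.673, 0.74, 0.005, 0.002]
contact_force: [0.2, 1.0, 1.0]
opening: 1.0
finger_force: 0.0
```

```bash
python3 - <<'E'
from h import *
r,P,s=wcloud("w6")
print(s["eef_pos"],s["tcp_rot"],s["opening"]); print("stack3",rect(P,.18,.215,(0,0,640,400)))
# lid + knob from top image 2 (arm was away)
r=dict(np.load("top0.npz"));Q=cloud(r);f=r["frame"]
g=f.max(2).astype(int);m=np.zeros(g.shape,np.uint8);m[203:228,255:292]=(g[203:228,255:292]<45)
n,l,st,ce=cv2.connectedComponentsWithStats(m)
for k in range(1,n):
    if st[k,4]>5: print(st[k],ce[k],np.median(Q[l==k],0),f[l==k].mean(0))
K=r["camera_matrix"];E=r["extrinsics"]
def ray(u,v,z):
    d=E[:3,:3]@[(u-K[0,2])/K[0,0],-(v-K[1,2])/K[1,1],-1];return E[:3,3]+d*(z-E[2,3])/d[2]
for k in range(1,n):
    if st[k,4]>5: print(ray(*ce[k],.095))
print(rect(Q,.088,.1,(230,150,320,210)))
M=(Q[...,2]>.088)&(Q[...,2]<.1);M[:150]=0;M[222:]=0;M[:,:230]=0;M[:,320:]=0
a=np.radians(-3.6);B=Q[M][:,:2]-[.577,-.046];q=np.stack([B@[np.cos(a),np.sin(a)],B@[-np.sin(a),np.cos(a)]],1)*1000
for y in range(-100,101,20):
    t=q[abs(q[:,1]-y)<8,0];print(y,np.percentile(t,[1,99]))
print(np.percentile(q[abs(q[:,0])<60,1],[.5,99.5]))
E
```

```text
[0.4252 0.2794 0.2835] [0.6725 0.74   0.0052 0.0025] 0.9995844722436794
stack3 [  422.6241   282.0746   110.4513    64.433     95.3937   197.0229
 12159.    ]
[268 217   7   4  18] [271.3889 218.7778] [ 0.4691 -0.0433  0.0967  1.    ] [34.1667 37.2778 37.8889]
[ 0.4699 -0.0412  0.095 ]
[ 579.8439  -45.146   225.2635  156.734    91.2246   93.5173 1943.    ]
-100 [-71.8645  79.9725]
-80 [-71.7959  87.7488]
-60 [-73.213   85.8399]
-40 [-71.5655  80.3922]
-20 [-106.9381   78.8234]
0 [-114.6075   80.096 ]
20 [-74.0257  79.7588]
40 [-71.8321  80.4187]
60 [-73.0601  83.2628]
80 [-72.0599  83.7548]
100 [-70.8415  78.9152]
[-111.0043  109.7884]
```

The column is square: level 3 is at (422.6, 282.1) with long side at 95.4°, against level 2 at (422.3, 281.9) and 95.6°. Now I go to the knob.

>>> jog_arm(
  increments=[
    {"dx":0.128,"dy":-0.886,"dz":0,"ax":0,"ay":0,"az":-0.367,"gripper":1},
    {"dx":0.128,"dy":-0.886,"dz":0,"ax":0,"ay":0,"az":-0.367,"gripper":1},
    {"dx":0.128,"dy":-0.886,"dz":0,"ax":0,"ay":0,"az":-0.367,"gripper":1},
    {"dx":0.128,"dy":-0.886,"dz":0,"ax":0,"ay":0,"az":-0.367,"gripper":1},
    {"dx":0.128,"dy":-0.886,"dz":0,"ax":0,"ay":0,"az":-0.367,"gripper":1},
  ],
)

```text
time: 15.0
eef_pos: [0.4374, 0.1713, 0.2755]
tcp_rot: [0.856, 0.518, -0.001, -0.001]
contact_force: [-0.2, -0.3, -0.0]
opening: 1.001
finger_force: 0.0
```

>>> jog_arm(
  increments=[
    {"dx":0.128,"dy":-0.886,"dz":0,"ax":0,"ay":0,"az":-0.367,"gripper":1},
    {"dx":0.128,"dy":-0.886,"dz":0,"ax":0,"ay":0,"az":-0.367,"gripper":1},
    {"dx":0.128,"dy":-0.886,"dz":0,"ax":0,"ay":0,"az":-0.367,"gripper":1},
    {"dx":0.128,"dy":-0.886,"dz":0,"ax":0,"ay":0,"az":-0.367,"gripper":1},
    {"dx":0.128,"dy":-0.886,"dz":0,"ax":0,"ay":0,"az":-0.367,"gripper":1},
  ],
)

```text
time: 15.5
eef_pos: [0.453, 0.0654, 0.2761]
tcp_rot: [0.967, 0.255, -0.001, -0.0]
contact_force: [0.2, 0.2, -0.3]
opening: 1.002
finger_force: 0.0
```

>>> jog_arm(
  increments=[
    {"dx":0.128,"dy":-0.886,"dz":-0.3,"ax":0,"ay":0,"az":-0.367,"gripper":1},
    {"dx":0.128,"dy":-0.886,"dz":-0.6,"ax":0,"ay":0,"az":-0.367,"gripper":1},
    {"dx":0.128,"dy":-0.886,"dz":-0.6,"ax":0,"ay":0,"az":-0.367,"gripper":1},
    {"dx":0.128,"dy":-0.886,"dz":-0.6,"ax":0,"ay":0,"az":-0.367,"gripper":1},
    {"dx":0.128,"dy":-0.886,"dz":-0.6,"ax":0,"ay":0,"az":-0.367,"gripper":1},
    {"dx":0.128,"dy":-0.886,"dz":-0.6,"ax":0,"ay":0,"az":-0.367,"gripper":1},
    {"dx":0.128,"dy":-0.886,"dz":-0.6,"ax":0,"ay":0,"az":-0.367,"gripper":1},
  ],
)

```text
time: 16.2
eef_pos: [0.469, -0.04, 0.2057]
tcp_rot: [1.0, -0.029, 0.001, 0.0]
contact_force: [-0.5, -0.0, -0.4]
opening: 1.0
finger_force: 0.0
```

```bash
python3 - <<'E'
from h import *
from plant import imaging
t=imaging.read_camera("top");Q=cloud(t);print("stack",rect(Q,.185,.21,(120,180,220,265)))
r,P,s=wcloud("w7");np.savez("w7.npz",P=P,f=r["frame"])
print(s["eef_pos"],s["tcp_rot"],s["qpos"])
E
```

```text
stack [423.0295 279.6856 112.3999  64.8725  95.5505 197.4269 794.    ]
[ 0.469  -0.0401  0.2058] [ 0.9996 -0.0296  0.0006  0.0002] [-0.3013 -0.1271  2.1127  0.0001  1.1547  1.3288]
```

View pics/w7.png

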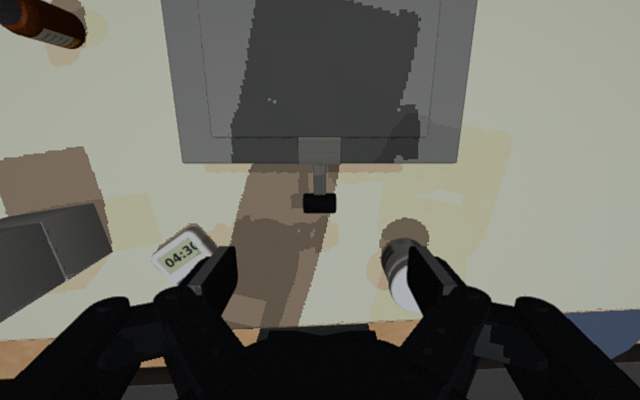

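The wrist view shows the black knob at (320,203) on its stem, centred between the open fingers. The cup at (405,280) and timer at (185,257) are clear of the jaws.

```bash
python3 - <<'E'
from h import *
d=np.load("w7.npz");P,f=d["P"],d["f"]
m=np.zeros(f.shape[:2],np.uint8);m[188:220,295:345]=f[188:220,295:345].max(2)<50
n,l,st,ce=cv2.connectedComponentsWithStats(m);k=1+st[1:,4].argmax();q=P[l==k];q=q[q[:,2]>.06]
print(st[k],ce[k],np.median(q,0),np.percentile(q,[2,98],0)); print(cv2.minAreaRect((q[:,:2]*1000).astype(np.float32)))
L=(P[...,2]>.085)&(P[...,2]<.1);L[164:]=0
e=[P[:,u][L[:,u]][-1] for u in range(190,290,10)]+[P[:,u][L[:,u]][-1] for u in range(350,450,10)]
e=np.array(e);p=np.polyfit(e[:,1],e[:,0],1);print("front edge x=%.4f at y=-.04, yaw deg %.2f"%(np.polyval(p,-.04),-np.degrees(np.arctan(p[0]))),np.median(e[:,2]))
E
```

```text
[303 193  33  20 611] [319.0164 203.0426] [ 0.4717 -0.0379  0.0956  1.    ] [[ 0.463  -0.0509  0.0909  1.    ]
 [ 0.4784 -0.0249  0.0975  1.    ]]
((500.498779296875, -39.5537223815918), (26.590373992919922, 76.00370788574219), 86.6993408203125)
front edge x=0.5047 at y=-.04, yaw deg -3.37 0.09025708744294154
```

>>> jog_arm(
  increments=[
    {"dx":0.005,"dy":0.01,"dz":-0.3,"ax":0,"ay":0,"az":0,"gripper":1},
    {"dx":0.005,"dy":0.01,"dz":-0.6,"ax":0,"ay":0,"az":0,"gripper":1},
    {"dx":0.005,"dy":0.01,"dz":-0.8,"ax":0,"ay":0,"az":0,"gripper":1},
    {"dx":0.005,"dy":0.01,"dz":-0.92,"ax":0,"ay":0,"az":0,"gripper":0.2},
    {"dx":0.005,"dy":0.01,"dz":-0.92,"ax":0,"ay":0,"az":0,"gripper":0},
    {"dx":0.005,"dy":0.01,"dz":-0.92,"ax":0,"ay":0,"az":0,"gripper":0},
    {"dx":0.005,"dy":0.01,"dz":-0.92,"ax":0,"ay":0,"az":0,"gripper":0},
    {"dx":0.005,"dy":0.01,"dz":-0.92,"ax":0,"ay":0,"az":0,"gripper":0},
  ],
)

```text
time: 17.1
eef_pos: [0.4703, -0.0397, 0.0962]
tcp_rot: [1.0, -0.031, 0.001, 0.0]
contact_force: [0.8, 0.3, 0.2]
opening: 0.506
finger_force: 0.0
```

>>> jog_arm(
  increments=[
    {"dx":0,"dy":0,"dz":0,"ax":0,"ay":0,"az":0,"gripper":-1},
    {"dx":0,"dy":0,"dz":0,"ax":0,"ay":0,"az":0,"gripper":-1},
    {"dx":0,"dy":0,"dz":0,"ax":0,"ay":0,"az":0,"gripper":-1},
    {"dx":0,"dy":0,"dz":0,"ax":0,"ay":0,"az":0,"gripper":-1},
    {"dx":0,"dy":0,"dz":0,"ax":0,"ay":0,"az":0,"gripper":-1},
  ],
  force=60,
)

```text
time: 17.6
eef_pos: [0.47, -0.0381, 0.0962]
tcp_rot: [0.999, -0.032, 0.001, -0.002]
contact_force: [-0.5, 6.5, 5.7]
opening: 0.314
finger_force: 59.2
```

>>> jog_arm(
  increments=[
    {"dx":0.002,"dy":0.008,"dz":0.06,"ax":0,"ay":0,"az":0,"gripper":-1},
    {"dx":0.008,"dy":0.012,"dz":0.138,"ax":0,"ay":0,"az":0,"gripper":-1},
    {"dx":0.028,"dy":0.011,"dz":0.275,"ax":0,"ay":0,"az":0,"gripper":-1},
    {"dx":0.06,"dy":0.009,"dz":0.409,"ax":0,"ay":0,"az":0,"gripper":-1},
    {"dx":0.104,"dy":0.006,"dz":0.54,"ax":0,"ay":0,"az":0,"gripper":-1},
    {"dx":0.159,"dy":0.003,"dz":0.667,"ax":0,"ay":0,"az":0,"gripper":-1},
    {"dx":0.225,"dy":-0.001,"dz":0.788,"ax":0,"ay":0,"az":0,"gripper":-1},
    {"dx":0.3,"dy":-0.005,"dz":0.903,"ax":0,"ay":0,"az":0,"gripper":-1},
    {"dx":0.351,"dy":-0.008,"dz":0.969,"ax":0,"ay":0,"az":0,"gripper":-1},
    {"dx":0.351,"dy":-0.008,"dz":0.969,"ax":0,"ay":0,"az":0,"gripper":-1},
  ],
)

```text
time: 18.6
eef_pos: [0.5115, -0.0405, 0.2119]
tcp_rot: [1.0, -0.032, -0.001, -0.0]
contact_force: [-2.1, -0.3, -2.2]
opening: 0.315
finger_force: 59.8
```

```bash
cat > lid.py <<'E'
from h import *
r,P,s=wcloud("w8");np.savez("w8.npz",P=P,f=r["frame"])
print(s["eef_pos"],s["tcp_rot"],s["contact_force"],s["finger_force"],s["opening"])
# lid plate: fit plane to points over lid ahead of TCP, above worktop
a=np.radians(-3.5);e=np.array([np.cos(a),np.sin(a)]);D=P[...,:2]-s["eef_pos"][:2];x=D@e;y=D@[-e[1],e[0]]
m=(x>.03)&(x<.14)&(abs(y)<.09)&(abs(y)>.02)&(P[...,2]>.09)&(P[...,2]<s["eef_pos"][2])
A=np.c_[x[m],P[...,2][m]]
for _ in range(4):
    p=np.polyfit(A[:,0],A[:,1],1);q=abs(np.polyval(p,A[:,0])-A[:,1]);A=A[q<max(.003,2*q.std())]
print("lid angle",-np.degrees(np.arctan(p[0])),len(A),q.std())
E
python3 lid.py
```

```text
[ 0.5115 -0.0405  0.2119] [ 0.9995 -0.0316 -0.0007 -0.    ] [-2.1489 -0.2783 -2.1766] 59.848473072052 0.31464996112404886
lid angle 36.16422048083336 39467 0.0006794275670713167
```

```bash
python3 - <<'E'
from h import *
d=np.load("w7.npz");P=d["P"]
for n,b,zs in[("lid w7",(190,0,450,130),(.08,.1)),("table w7",(480,20,630,300),(-.02,.02))]:
    u0,v0,u1,v1=b;Q=P[v0:v1,u0:u1].reshape(-1,4);Q=Q[(Q[:,2]>zs[0])&(Q[:,2]<zs[1])];Q=Q[:]
    p=np.linalg.lstsq(np.c_[Q[:,:2],np.ones(len(Q))],Q[:,2],rcond=None)[0];print(n,np.degrees(np.arctan(p[:2])))
from plant import imaging
d=np.load("w8.npz");P=d["P"]
for name in("top","scene"):
    r=imaging.read_camera(name);Q=cloud(r).reshape(-1,4);a=np.radians(-3.5);e=np.array([np.cos(a),np.sin(a)])
    D=Q[:,:2]-[.6587,-.0525];x=D@e;y=D@[-e[1],e[0]]
    for y0,y1 in((.02,.1),(-.1,-.02)):
        m=(x>-.1)&(x<-.015)&(y>y0)&(y<y1)&(Q[:,2]>.094)&(Q[:,2]<.21);A=np.c_[x,Q[:,2]][m]
        if len(A)<20: continue
        for _ in range(6):
            p=np.polyfit(A[:,0],A[:,1],1);q=abs(np.polyval(p,A[:,0])-A[:,1]);A=A[q<max(.002,2*np.median(q))]
        print(name,y0,-np.degrees(np.arctan(p[0])),p[1],len(A),q.std())
E
```

```text
lid w7 [0.1741 0.1211]
table w7 [0.0268 0.1063]
top 0.02 37.55436925369853 0.09541904591901249 142 0.0005897047761953595
top -0.1 36.5554111316598 0.0970119593467035 257 0.0005876025890062777
scene 0.02 36.59973041168174 0.0890630043358803 90 0.0002538776072432865
scene -0.1 36.73776259998156 0.08921960855884971 77 0.00030828604325165525
```

>>> jog_arm(
  increments=[
    {"dx":0.04,"dy":-0.002,"dz":0.05,"ax":0,"ay":0,"az":0,"gripper":-1},
    {"dx":0.079,"dy":-0.005,"dz":0.096,"ax":0,"ay":0,"az":0,"gripper":-1},
    {"dx":0.128,"dy":-0.008,"dz":0.146,"ax":0,"ay":0,"az":0,"gripper":-1},
    {"dx":0.176,"dy":-0.011,"dz":0.194,"ax":0,"ay":0,"az":0,"gripper":-1},
    {"dx":0.22,"dy":-0.014,"dz":0.233,"ax":0,"ay":0,"az":0,"gripper":-1},
    {"dx":0.259,"dy":-0.016,"dz":0.267,"ax":0,"ay":0,"az":0,"gripper":-1},
    {"dx":0.259,"dy":-0.016,"dz":0.267,"ax":0,"ay":0,"az":0,"gripper":-1},
    {"dx":0.259,"dy":-0.016,"dz":0.267,"ax":0,"ay":0,"az":0,"gripper":-1},
  ],
)

```text
time: 19.55
eef_pos: [0.5429, -0.0423, 0.2426]
tcp_rot: [1.0, -0.032, 0.0, -0.0]
contact_force: [4.3, -0.1, -7.8]
opening: 0.314
finger_force: 60.1
```

```bash
cat >> lid.py <<'E'
from plant import imaging
for name in("top","scene"):
    r=imaging.read_camera(name);cv2.imwrite(f"pics/{name}9.png",r["frame"]);C=cloud(r);Q=C.reshape(-1,4)
    if name=="top": print("stack",rect(C,.185,.21,(120,180,220,265)),"timer",rect(C,.01,.03,(205,225,245,265)),"cup",rect(C,.055,.08,(280,235,320,275)),"bottle",rect(C,.06,.1,(185,150,222,185)))
    D=Q[:,:2]-[.6587,-.0525];x=D@e;y=D@[-e[1],e[0]]
    for y0,y1 in((.02,.1),(-.1,-.02)):
        m=(x>-.09)&(x<-.015)&(y>y0)&(y<y1)&(Q[:,2]>.1)&(Q[:,2]<.22);A=np.c_[x,Q[:,2]][m]
        if len(A)<20: continue
        for _ in range(6):
            p=np.polyfit(A[:,0],A[:,1],1);q=abs(np.polyval(p,A[:,0])-A[:,1]);A=A[q<max(.002,2*np.median(q))]
        print(name,y0,-np.degrees(np.arctan(p[0])),p[1],len(A),q.std())
E
python3 lid.py
```

```text
[ 0.5429 -0.0423  0.2426] [ 0.9995 -0.0315  0.0005 -0.    ] [ 4.3188 -0.1373 -7.7982] 60.050126910209656 0.3144649061299352
lid angle 50.13465849363693 21588 0.0006793567364275548
stack [423.1738 279.637  112.0362  64.9335  95.4947 197.4423 799.    ] timer None cup [ 367.8345 -135.3108   58.7898   52.6397    0.965    67.9113  255.    ] bottle [636.443  199.7877  24.2454  21.0143   5.2566  79.6465  48.    ]
top -0.1 49.23890220256161 0.10030818114583569 176 0.0006849219787417931
scene 0.02 50.16561060372995 0.08926889857096515 194 0.0005077979339037567
scene -0.1 49.8409027864243 0.0905431308846194 167 0.0005629029824547484
```

>>> jog_arm(
  increments=[
    {"dx":0,"dy":0,"dz":0,"ax":0,"ay":0,"az":0,"gripper":-1},
    {"dx":0,"dy":0,"dz":0,"ax":0,"ay":0,"az":0,"gripper":-1},
    {"dx":0,"dy":0,"dz":0,"ax":0,"ay":0,"az":0,"gripper":-1},
    {"dx":0,"dy":0,"dz":0,"ax":0,"ay":0,"az":0,"gripper":-1},
    {"dx":0,"dy":0,"dz":0,"ax":0,"ay":0,"az":0,"gripper":-1},
    {"dx":0,"dy":0,"dz":0,"ax":0,"ay":0,"az":0,"gripper":-1},
  ],
)

```text
time: 20.3
eef_pos: [0.5427, -0.0423, 0.2425]
tcp_rot: [0.999, -0.032, 0.001, -0.0]
contact_force: [5.2, -0.2, -11.1]
opening: 0.318
finger_force: 59.8
```

```bash
python3 lid.py
```

```text
[ 0.5427 -0.0423  0.2425] [ 0.9995 -0.0316  0.0007 -0.0001] [  5.1648  -0.2474 -11.1022] 59.83225464820862 0.3177444291108991
lid angle 50.09556485710004 21795 0.0006952880056477237
stack [423.055  279.6346 111.5958  64.8922  95.999  197.6491 799.    ] timer None cup [ 367.9463 -136.9902   59.011    55.8471    1.4305   67.761   261.    ] bottle [637.687  199.4032  22.3453  22.2401  86.869   80.144   55.    ]
top -0.1 48.915808312750116 0.1008841710744904 206 0.0006991505407854927
scene 0.02 49.77907770412405 0.08970475686568202 197 0.0005780820728672402
scene -0.1 49.579157279751705 0.0911188978969733 169 0.0005333066767769318
```

View pics/scene9.png

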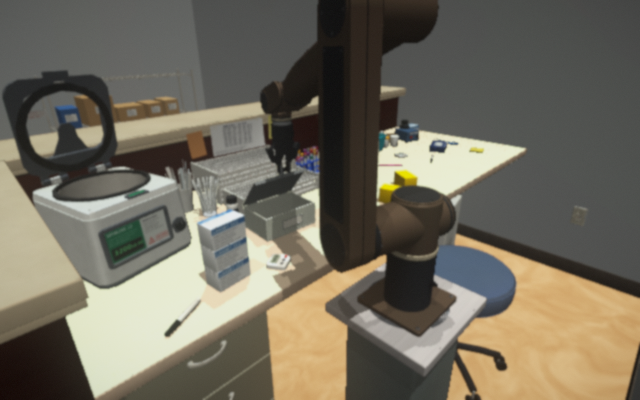

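The scene view shows a straight three-carton column at (225,248), the lid held open at (283,190) and the timer still at (279,262). All is as asked, so I hand in.

```bash
python3 -c "
from plant import job
print(job.sign_off())"
```

```text
the job is handed in; nothing more can be done
None
```

The job is handed in: both right-hand cartons stand squarely on the left one (levels within about 2 mm) and released, the gripper is holding the chest lid still at about 50°, and the bottle, cup and timer were not moved.

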